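Slide a sheet blank out to its marked line for filing

TASK

Get the aluminium blank ready for filing: with the fingertips, push it back until its long edge lies flush against the fence of the steel bench block, and push it along the fence towards the robot's left until its marked line is level with the left-hand end of the block, so that the narrow strip beyond the line overhangs. Only slide the blank: it stays flat on the block and is never picked up. Leave everything else on the bench where it is.

Things in the scene. Friction and masses are not known exactly. Their poses are not given: they have to be found in the camera images.
- bench_block: Fixed dark steel block, 160 mm deep (its x), 300 mm long (its y), 40 mm high. Origin: centre of its underside, on the bench. x points away from the robot to the fence, y along the fence to the robot's left; yaw up to 0.3 rad either way. Fence: steel strip 20 mm wide along the whole far side, 10 mm above the bed; its near face is x = +60 mm. Bed: x from -80 to +60 mm, height 40 mm.
- block_end (a point): Middle of the top edge of the block's left-hand end face, at x = 0, y = +150 mm, z = 40 mm of the block. Same axes as the block.
- blank: Loose flat aluminium plate on the bed, 100 mm wide (x), 150 mm long (y), 6 mm thick, 0.2 to 0.32 kg. Origin: centre of its underside. x points to the fence, y to the left; it starts up to 0.13 rad askew, clear of the fence, wholly on the bed. A dark pen line, 2.5 mm wide, crosses its top from long edge to long edge, 30 mm from its left-hand end.
- blank_line (a point): Middle of the marked line on the blank's top face: x = 0, y = +45 mm, z = 6 mm in the blank's axes.
- far_front (a point): Corner of the blank at its long edge facing the fence, left-hand end: x = +50, y = +75, z = 3 mm in the blank's axes.
- far_rear (a point): Corner of the blank at its long edge facing the fence, right-hand end: x = +50, y = -75, z = 3 mm in the blank's axes.
- file: Bystander: flat file with a wooden handle, 335 mm long along its y, 26 mm high, lying on the bench in front of the block (on the robot's side). Origin: at bench height, 23 mm from the middle of its length.
- hammer: Bystander: hammer with a 115 mm head, about 290 mm long along its y, 22 mm high, lying on the bench to the left of the block. Origin: at bench height near mid-handle.
- try_square: Bystander: steel try square lying flat on the bench to the right of the block, stock 75 x 18 mm, blade 130 mm, 14 mm high. Origin: under the middle of the stock.
- vee_block: Bystander: steel vee block 45 x 36 mm, 34 mm high, standing on the bench close to the block's left-hand end, lower than the block's top. Origin: centre of its underside.
- mug: Bystander: white mug, 80 mm across, 92 mm high, beyond or beside the block. Origin: centre of its underside.
- tin: Bystander: low open round steel tin, 106 mm across, 44 mm high, beyond or beside the block. Origin: centre of its underside.
- oil_bottle: Bystander: clear bottle with a red cap, 58 mm across, 150 mm high, beyond or beside the block. Origin: centre of its underside.
Not all that is in view belongs to the job. Of the things like the blank, leave any that is green, orange or turquoise; of the rest the larger one is meant.

How it is judged:
At the end, for the whole second after the job is handed in: The blank lies still and flat on the block, both corners of its far long edge within 4 mm of the fence, its marked line within 7 mm of level with the block's left-hand end (so it overhangs by 23 to 37 mm); no other thing has been moved by 15 mm or more (y of blank_line in the frame of bench_block between 0.143 and 0.157 m and x of far_front in the frame of bench_block between 0.056 and 0.063 m and x of far_rear in the frame of bench_block between 0.056 and 0.063 m and height (world z) of blank between 0.038 and 0.043 m and angle between blank's own z axis and vertical below 0.03 rad and linear speed of blank below 0.01 m/s and distance of each of file, hammer, try_square, vee_block, mug, tin, oil_bottle from where it was at the start of the episode below 0.015 m); the robot touches nothing.
It fails at once if the blank is lifted off the block (its underside more than 10 mm above the bed) or tipped by more than about 11 degrees (height (world z) of blank above 0.05 m or angle between blank's own z axis and vertical above 0.2 rad).
It fails at once if the blank falls off the block (height (world z) of blank below 0.034 m).
It fails at once if one of the bystanders (file, hammer, try square, vee block, mug, tin, bottle) is moved by more than 25 mm or tipped over (distance of any of file, hammer, try_square, vee_block, mug, tin, oil_bottle from where it was at the start of the episode above 0.025 m or angle between any of file, hammer, try_square, vee_block, mug, tin, oil_bottle's own z axis and vertical above 0.4 rad).
It also fails if it takes over 72 s, if anything falls off the work surface, if the arm or the gripper's body presses on something with over 40 N, if the wrist force passes 120 N, or if a joint passes its speed limit or range.

ROBOT

A 7-joint arm with a two-finger parallel gripper is mounted at the origin on the work surface. World frame = base frame: x ahead of the robot, y to its left, z up, the work surface at z = 0. Lengths are in m, angles in rad, forces in N, time in s.
With the tool pointing down it reaches from about 0.425 to 0.875 m from the base axis. Payload 4.7 kg.
Tool frame: the origin (TCP) lies midway between the tips of the shut fingers; the grasp point (between the pads) lies 19 mm behind it; z points along the fingers, y is the direction in which the jaws open and shut (so a half turn about z gives the same grasp; the last joint's range is limited). The gripper opens to 87 mm and grips with 3 to 60 N. Pads are 19 mm wide; open, the fingers measure 117 mm over their backs; the gripper's body (75 mm by 190 mm) begins 51 mm behind the grasp point.
Start: joints at [1.293, 0.321, -0.07, 1.45, 0.023, 1.371, -0.057], TCP at [0.187, -0.623, 0.223] pointing down, gripper open.
Joint ranges: [-2.86, 2.86], [-0.3, 2.09], [-1.38, 1.24], [0.06, 2.45], [-1.56, 4.7], [0.09, 2.05], [-2.69, 2.69]. Speed limits (rad/s): [2.57, 2.57, 3.14, 3.14, 3.14, 3.14, 3.14].

INTERFACE

Orientations are given as a rotation vector (axis times angle).
In Python, from bench import get_state, eyes, job gives the robot as it stands. The module is installed in compiled form; this text tells all that it offers.
- The arm moves only by the shell command python3 -m jog 'ROWS' [FORCE]. ROWS is JSON, a list that holds one entry, the list of rows, each a list of 5 numbers: the opening, from 0 (shut) to 1 (fully open), then the shift along the tool's x, y, z in units of 40 mm (1.0 is 40 mm), then the turn about the tool's z in units of 5 degrees (1.0 is 5 degrees). In form: [[[jaw, dx, dy, dz, turn], ...]]. A call has 1 to 10 rows; each row shifts and turns the commanded pose from where the row before left it, along the tool's axes as they then stand; what a row does not reach is not made up. A row lasts 1/8 s, in which the tool goes at most 62.5 mm and 10.7 degrees, less where a joint would pass 70% of its speed; a pose out of reach is approached as far as the arm can. A call is refused whole if a number of a shift passes 1 or a number of a turn 1, either way. A call with a gripper value outside its range is refused whole. The fingers move at their own pace and stop on an object; FORCE is the grip in N (left out, the last holds). Time passes only in rows, so rows that do not move let the fingers close. It gives the time, the measured TCP pose, the force and the opening at its end, in the units of the state.
- get_state(): the state, without advancing time (a new reading comes with each control period).
- eyes.get_image(name): name is "side" or "top"; returns (picture, depth): 420x560x3 uint8, red, green, blue; 420x560 float32, m along the optical axis (not along the pixel's ray), 0 where there is no reading.
- eyes.camera_params(name): a dict with "camera_matrix" (3x3 intrinsics, pixels), "k1" (the pictures are not rectified: a ray, as slopes to the right and down, at radius r is drawn at 1 + k1 r^2 times it, then the intrinsics apply), "pose" (4x4, takes a point from camera to world coordinates). Camera axes: x right, y down, z forward; pixel columns grow to the right and rows downward; lengths in m; the calibration is good to about 2 mm. A picture is of the moment at which its call begins. camera_params takes no time and is no camera call.
- job.close_job(): hands the job in, once; it reports no verdict.
The state is a dict: "time": time; "joint_positions": joint angles; "qd": joint speeds; "joint_torque": joint torques, N m; "position": TCP position; "tool_rot": TCP orientation; "ft_force": force on the tool from outside, world axes, zero at the start; "torque": the same for the moment, N m; "grip_width": opening from 0.0 (shut) to 1.0 (fully open).
Only numpy, scipy, OpenCV 4.12 (cv2) and the standard library are available. Lean on these libraries where they do the work, as an engineer would, in place of code of your own. Each camera call takes 0.05 s, during which the arm holds its last target. There are 200 camera calls.

## Working session

There is one attempt and no reset: what is moved stays moved. The work goes in short steps, Python scripts to look and compute and a shell command to move; the robot and the scene stay as the last step left them, time stands still between calls to the robot, and variables do not carry over. Pictures are saved under pics/ and viewed, about 8 in all and at most 12, crops included, and the job is handed in when it is done.

```bash
mkdir -p pics; cat > h.py <<'E'
import numpy as np, cv2
from bench import get_state, eyes, job
from scipy.spatial.transform import Rotation as R
def grab(n,f):
    im,d=eyes.get_image(n); cv2.imwrite(f'pics/{f}.png',im[:,:,::-1]); np.save(f'pics/{f}.npy',d); return im,d
def ray(n,px):
    c=eyes.camera_params(n);K=np.array(c['camera_matrix'],float);k=c['k1']
    u=cv2.undistortPoints(np.array(px,float).reshape(-1,1,2),K,np.array([k,0,0,0,0.]))[:,0]
    T=np.array(c['pose']);return T,np.c_[u,np.ones(len(u))]
def onz(n,px,z):
    T,r=ray(n,px);w=r@T[:3,:3].T;o=T[:3,3];return o+w*((z-o[2])/w[:,2])[:,None]
def bydepth(n,px,d):
    T,r=ray(n,px);dd=np.array([d[int(round(p[1])),int(round(p[0]))] for p in px]);return (r*dd[:,None])@T[:3,:3].T+T[:3,3]
E
python3 - <<'E'
from h import *
grab('top','t0');grab('side','s0')
print(get_state())
for n in('top','side'):print(eyes.camera_params(n))
E
```

```text
{'time': 0.1, 'joint_positions': array([ 1.29311471,  0.32175568, -0.07009055,  1.45153654,  0.02260496,
        1.37079255, -0.05688387]), 'qd': array([ 0.00100721, -0.00252983,  0.00048768, -0.00325763, -0.00025448,
       -0.00064926, -0.00080492]), 'joint_torque': array([ 2.63030834e-04, -4.92570055e+01, -4.05770503e-01, -3.13398135e+01,
       -6.42803684e-02,  3.94310360e-02,  5.32513332e-05]), 'position': array([ 0.18679414, -0.6220742 ,  0.22157477]), 'tool_rot': array([-3.10655452e+00, -4.56540386e-01,  5.36101422e-04]), 'ft_force': array([ 0.41900806, -0.87642733, -0.08564353]), 'torque': array([-0.01541421, -0.01874334,  0.00147535]), 'grip_width': 1.0009050241208128}
{'camera_matrix': array([[441.32175327,   0.        , 274.01926016],
       [  0.        , 441.32175327, 218.43013065],
       [  0.        ,   0.        ,   1.        ]]), 'k1': -0.06454622836053216, 'pose': array([[ 0.01559958, -0.99858461,  0.05084714,  0.44500675],
       [-0.99948693, -0.01699603, -0.02714786,  0.00668868],
       [ 0.02797364, -0.05039755, -0.9983374 ,  1.39408575],
       [ 0.        ,  0.        ,  0.        ,  1.        ]])}
{'camera_matrix': array([[535.86956457,   0.        , 283.15536993],
       [  0.        , 535.86956457, 205.31487381],
       [  0.        ,   0.        ,   1.        ]]), 'k1': 0.03678800314592265, 'pose': array([[-0.89309124, -0.3393202 ,  0.29538085,  0.1388612 ],
       [-0.44951275,  0.64670895, -0.61620274,  0.75881647],
       [ 0.0180646 , -0.68310273, -0.73009885,  0.99694483],
       [ 0.        ,  0.        ,  0.        ,  1.        ]])}
```

View pics/t0.png

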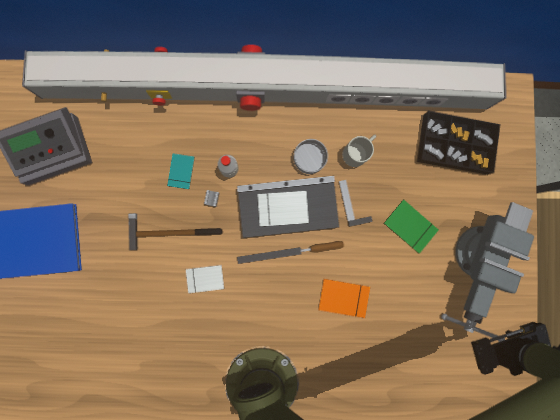

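View pics/s0.png

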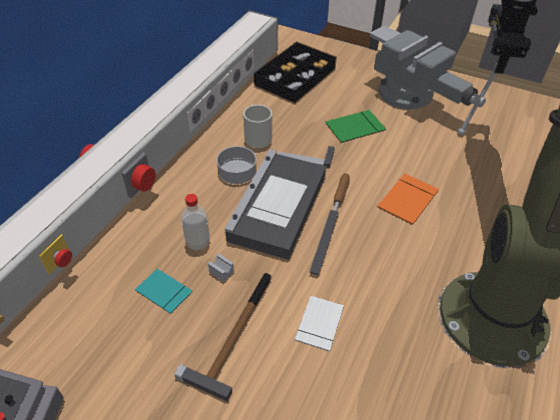

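Top picture: the plate-like things are one white on the block (~283,209), one white on the bench (~205,279), turquoise (181,171), green (411,226) and orange (344,298). The white one on the block fits best: it is uncoloured, larger than the other white one and lies on the bed. I'll confirm it in an enlarged crop.

```bash
python3 - <<'E'
from h import *
a=cv2.imread('pics/t0.png')[165:300,180:355]
cv2.imwrite('pics/t0c.png',cv2.resize(a,None,fx=4.4,fy=4.4,interpolation=cv2.INTER_CUBIC))
b=cv2.imread('pics/s0.png')[140:290,200:350]
cv2.imwrite('pics/s0c.png',cv2.resize(b,None,fx=4,fy=4,interpolation=cv2.INTER_CUBIC))
E
```

```text
(no output)
```

View pics/t0c.png

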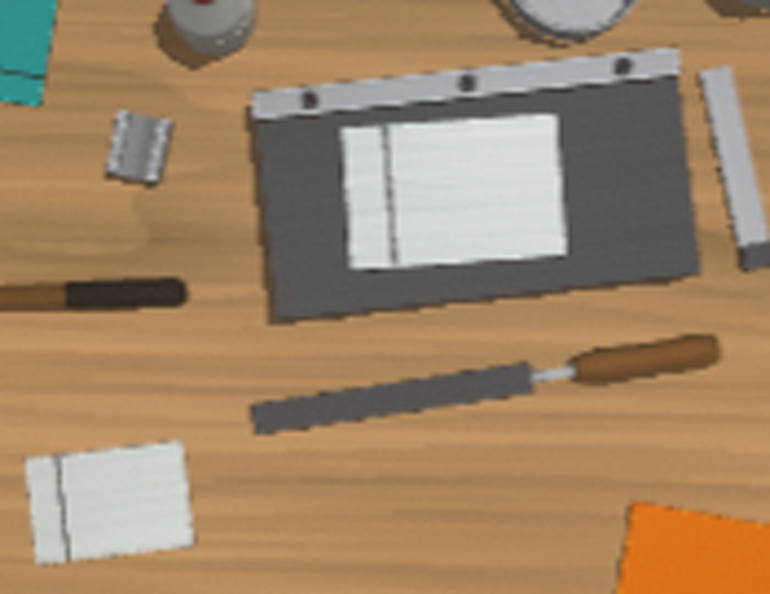

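View pics/s0c.png

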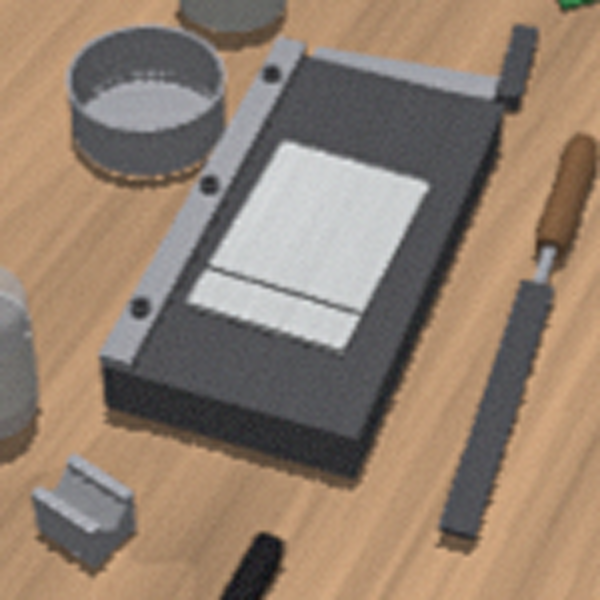

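The crops confirm it: the blank on the block has its line at the left (top crop x≈390), its corners at (341,127), (556,114), (567,255) and (351,270), and a near-left block corner at (270,322). The other white plate is clearly smaller. Next I'll fit the poses.

```bash
cat > fit.py <<'E'
from h import *
from scipy.optimize import least_squares
def fit(obs,z0):
    # obs: list (cam, px, local xyz); ray-plane points vs model, planar pose; returns pose & residuals mm
    W=[onz(c,[p],z0+l[2])[0][:2] for c,p,l in obs]; L=np.array([l[:2] for *_,l in obs]);W=np.array(W)
    def f(q):
        c,s=np.cos(q[2]),np.sin(q[2]);return (L@np.array([[c,s],[-s,c]])+q[:2]-W)
    r=least_squares(lambda q:f(q).ravel(),[*W.mean(0),0.],loss='soft_l1',f_scale=.003)
    return r.x,np.round(f(r.x)*1000,1)
def rel(b,p):
    c,s=np.cos(b[2]),np.sin(b[2]);d=np.array(p)-b[:2];return np.array([c*d[0]+s*d[1],-s*d[0]+c*d[1]])
def wld(b,l):
    c,s=np.cos(b[2]),np.sin(b[2]);return b[:2]+np.array([c*l[0]-s*l[1],s*l[0]+c*l[1]])
T=lambda x,y:('top',((x+.5)/4.4-.5+180,(y+.5)/4.4-.5+165))
S=lambda x,y:('side',((x+.5)/4-.5+200,(y+.5)/4-.5+140))
E
python3 - <<'E'
from fit import *
blk=[(*T(270,322),(-.08,.15,.04)),(*T(700,273),(-.08,-.15,.04)),(*T(251,94),(.08,.15,.05)),(*T(679,48),(.08,-.15,.05)),
(*S(361,439),(-.08,.15,.04)),(*S(103,357),(.08,.15,.05)),(*S(130,363),(.06,.15,.05)),(*S(503,103),(-.08,-.15,.04)),(*S(304,43),(.06,-.15,.05))]
bl=[(l,f(*p)) for l,f,p in []]
B=[(.05,.075,.006),(.05,-.075,.006),(-.05,-.075,.006),(-.05,.075,.006)]
bt=[(*T(*p),l) for p,l in zip([(341,127),(556,114),(567,255),(351,270)],B)]
bs=[(*S(*p),l) for p,l in zip([(187,305),(287,141),(430,185),(343,353)],B)]
for n,o,z in (('blk',blk,0),('blkT',blk[:4],0),('blkS',blk[4:],0),('bl',bt+bs,.04),('T',bt,.04),('S',bs,.04)):
    q,r=fit(o,z);print(n,q.round(4),r.tolist())
b=fit(blk,0)[0]; q=fit(bt+bs,.04)[0]
np.save('blk.npy',b)
print('blank in blk',rel(b,q[:2]),q[2]-b[2])
for l in [(.05,.075),(.05,-.075),(0,.045),(-.05,0),(0,-.075)]:print(l,'blk',rel(b,wld(q,l)).round(4),'world',wld(q,l).round(4))
dt=np.load('pics/t0.npy')
print(bydepth('top',[(283,205),(323,210),(250,222)],dt).round(4))
E
```

```text
blk [ 0.5508 -0.0711  0.1318] [[-1.1, -3.0], [-0.7, -0.0], [-0.5, 2.2], [0.8, 3.3], [0.9, 0.6], [3.4, -0.5], [-0.3, 0.1], [-1.1, -1.1], [-0.3, -1.1]]
blkT [ 0.5512 -0.0718  0.124 ] [[0.3, -3.0], [-1.6, -0.3], [1.1, 1.0], [0.0, 1.8]]
blkS [ 0.5505 -0.0707  0.138 ] [[-0.3, 0.4], [2.1, 0.2], [-1.5, 0.7], [-0.4, -1.1], [0.3, -0.2]]
bl [ 0.5443 -0.0547  0.0841] [[-1.6, 1.2], [-0.9, 1.8], [-2.0, 2.2], [-1.7, 1.5], [2.1, -3.5], [2.0, 0.0], [0.5, -1.9], [1.7, -2.5]]
T [ 0.5458 -0.0564  0.0844] [[-0.1, -0.5], [0.6, 0.1], [-0.4, 0.6], [-0.1, -0.2]]
S [ 0.5427 -0.0527  0.0854] [[0.4, -1.4], [0.5, 2.1], [-1.0, 0.1], [-0.0, -0.6]]
blank in blk [-0.00427694  0.0171211 ] -0.0476974556777013
(0.05, 0.075) blk [0.0492 0.0897] world [0.5878 0.0243]
(0.05, -0.075) blk [ 0.0421 -0.0602] world [ 0.6004 -0.1252]
(0, 0.045) blk [-0.0021  0.0621] world [ 0.5405 -0.0098]
(-0.05, 0) blk [-0.0542  0.0195] world [ 0.4945 -0.0589]
(0, -0.075) blk [-0.0079 -0.0578] world [ 0.5506 -0.1294]
[[ 0.5553 -0.0568  0.0472]
 [ 0.5428 -0.1814  0.0377]
 [ 0.5018  0.0434  0.0398]]
```

```bash
python3 -m jog '[[[1,0,0,-0.8,0],[1,0.3,-0.2,-0.8,0],[0.55,0.86,-0.58,0,0],[0.55,0.86,-0.58,0,0],[0.55,0.86,-0.58,0,0],[0.55,0.86,-0.58,0,0],[0.55,0.86,-0.58,0,0],[0.55,0.86,-0.58,0,0],[0.55,0.86,-0.58,0,0],[0.55,0,0,0,0]]]' 20
cat >> fit.py <<'E'
def go(xb,yb,yawb,z):
    "units to jog from present pose to block-frame target, tool axes as now"
    b=np.load('blk.npy');s=get_state();r=R.from_rotvec(s['tool_rot']);d=np.r_[wld(b,(xb,yb)),z]-s['position']
    yaw=np.arctan2(*r.as_matrix()[[1,0],0]);t=(yaw-(b[2]+yawb)+np.pi)%(2*np.pi)-np.pi
    print('t',s['time'],'tcp blk',rel(b,s['position'][:2]).round(4),'z',s['position'][2].round(4),'yawb',(yaw-b[2]).round(4),'F',s['ft_force'].round(1),'grip',round(s['grip_width'],2),'q7',s['joint_positions'][6].round(2))
    print('shift units',(r.inv().apply(d)/.04).round(2),'turn',round(np.degrees(t)/5,2))
E
python3 -c "
from fit import *
go(-.008,-.10,np.pi/2,.20)"
```

```text
time: 1.35
position: [0.383, -0.3829, 0.2864]
tool_rot: [-3.105, -0.468, -0.002]
ft_force: [0.4, 0.2, 0.3]
grip_width: 0.552
t 1.35 tcp blk [-0.2073 -0.287 ] z 0.2864 yawb 0.1674 F [0.4 0.2 0.3] grip 0.55 q7 -0.55
shift units [ 5.69 -3.78  2.17] turn -16.08
```

```bash
python3 -m jog '[[[0.55,0.81,-0.54,0,0],[0.55,0.81,-0.54,0,0],[0.55,0.81,-0.54,0,0],[0.55,0.81,-0.54,0,0],[0.55,0.81,-0.54,0,0],[0.55,0.81,-0.54,0,0],[0.55,0.81,-0.54,0,0],[0.55,0,0,0.5,0],[0.55,0,0,0.8,0],[0.55,0,0,0.8,0]]]'
python3 -m jog '[[[0.55,0,0,0,-1],[0.55,0,0,0,-1],[0.55,0,0,0,-1],[0.55,0,0,0,-1],[0.55,0,0,0,-1],[0.55,0,0,0,-1],[0.55,0,0,0,-1],[0.55,0,0,0,-1],[0.55,0,0,0,-1],[0.55,0,0,0,-1]]]'
python3 -m jog '[[[0.55,0,0,0,-1],[0.55,0,0,0,-1],[0.55,0,0,0,-1],[0.55,0,0,0,-1],[0.55,0,0,0,-1],[0.55,0,0,0,-1],[0.55,0,0,0,-0.1],[0.55,0,0,0,0]]]'
python3 -c "
from fit import *
go(-.008,-.10,np.pi/2,.043)"
```

```text
time: 2.6
position: [0.5534, -0.1778, 0.2012]
tool_rot: [3.108, 0.455, -0.001]
ft_force: [0.3, -1.2, 0.1]
grip_width: 0.551
time: 3.85
position: [0.5532, -0.1779, 0.202]
tool_rot: [-2.622, -1.729, 0.002]
ft_force: [-0.7, -0.7, 0.1]
grip_width: 0.551
time: 4.85
position: [0.5535, -0.1772, 0.2022]
tool_rot: [-2.079, -2.354, 0.001]
ft_force: [0.3, -0.5, -0.4]
grip_width: 0.548
t 4.85 tcp blk [-0.0113 -0.1055] z 0.2022 yawb 1.5629 F [ 0.3 -0.5 -0.4] grip 0.55 q7 0.27
shift units [0.14 0.08 3.98] turn -0.09
```

```bash
python3 -m jog '[[[0.55,0,0.08,0.9,-0.1],[0.55,0,0,0.9,0],[0.55,0,0,0.9,0],[0.55,0,0,0.7,0],[0.55,0,0,0.3,0],[0.55,0,0,0.2,0],[0.55,0,0,0,0],[0.55,0,0,0,0]]]'
python3 -c "
from fit import *
go(-.008,-.068,np.pi/2,.043)"
```

```text
time: 5.85
position: [0.5578, -0.1764, 0.0476]
tool_rot: [2.066, 2.364, 0.001]
ft_force: [0.2, -0.1, 0.6]
grip_width: 0.551
t 5.85 tcp blk [-0.0069 -0.1053] z 0.0476 yawb 1.5735 F [ 0.2 -0.1  0.6] grip 0.55 q7 0.2
shift units [ 0.93 -0.02  0.11] turn 0.03
```

```bash
python3 -m jog '[[[0.55,0,0,0.11,0],[0.55,0.3,0,0,0],[0.55,0.3,0,0,0],[0.55,0.15,0,0,0],[0.55,0.12,0,0,0],[0.55,0.12,0,0,0],[0.55,0.12,0,0,0],[0.55,0.12,0,0,0],[0.55,0,0,0,0]]]'
python3 - <<'E'
from fit import *
go(-.008,.01,np.pi/2,.043)
grab('top','t1');grab('side','s1')
a=cv2.imread('pics/t1.png')[155:255,200:360];b=cv2.imread('pics/s1.png')[140:265,200:350]
cv2.imwrite('pics/c1.png',np.hstack([cv2.resize(a,(400,250)),cv2.resize(b,(400,333))[:250]]) if 0 else cv2.resize(b,None,fx=4,fy=4,interpolation=cv2.INTER_CUBIC))
E
```

```text
time: 6.98
position: [0.5503, -0.1267, 0.0422]
tool_rot: [-2.066, -2.366, -0.0]
ft_force: [0.3, 0.0, 0.3]
grip_width: 0.55
t 6.975 tcp blk [-0.0078 -0.0551] z 0.0422 yawb 1.5744 F [0.3 0.  0.3] grip 0.55 q7 0.12
shift units [ 1.63  0.   -0.02] turn 0.04
```

View pics/c1.png

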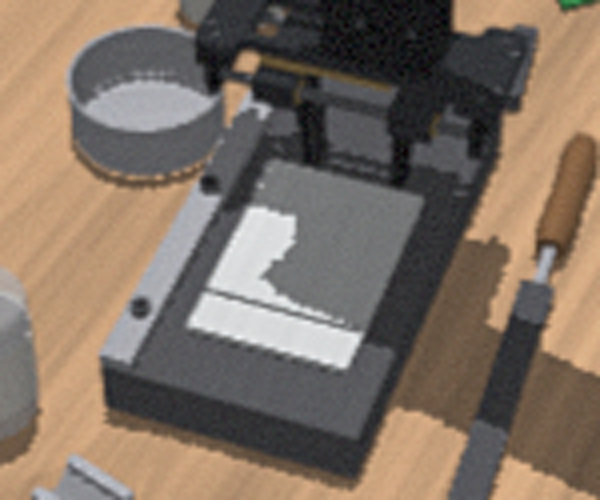

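Side crop: the fingers touch the blank's right end, and its left corners have moved on to (187,328) and (352,370) with the plate flat. The push works, so I'll carry on to about 10 mm short.

```bash
python3 -m jog '[[[0.55,0.16,0,0,0],[0.55,0.16,0,0,0],[0.55,0.16,0,0,0],[0.55,0.16,0,0,0],[0.55,0.16,0,0,0],[0.55,0.16,0,0,0],[0.55,0.16,0,0,0],[0.55,0.16,0,0,0],[0.55,0.16,0,0,0],[0.55,0.12,0,0,0]]]'
python3 - <<'E'
from fit import *
bs=[(*S(*p),l) for p,l in zip([(187,328),(267,160),(425,195),(352,370)],[(.05,.075,.006),(.05,-.075,.006),(-.05,-.075,.006),(-.05,.075,.006)])]
b=np.load('blk.npy');q,r=fit(bs,.04);print('before: blank blk',rel(b,q[:2]),q[2]-b[2],r.tolist())
go(-.008,.02,np.pi/2,.043)
grab('top','t1b');grab('side','s2')
b=cv2.imread('pics/s2.png')[140:290,200:350]
cv2.imwrite('pics/c2.png',cv2.resize(b,None,fx=4,fy=4,interpolation=cv2.INTER_CUBIC))
E
```

```text
time: 8.32
position: [0.5419, -0.0651, 0.0421]
tool_rot: [-2.066, -2.366, 0.0]
ft_force: [-0.2, -1.0, -0.9]
grip_width: 0.548
before: blank blk [-0.00797632  0.03373715] 0.031269226406186346 [[-1.1, -0.2], [-1.6, -0.7], [2.0, 1.4], [0.9, -0.4]]
t 8.325 tcp blk [-0.0081  0.0071] z 0.0421 yawb 1.5741 F [-0.2 -1.  -0.9] grip 0.55 q7 0.01
shift units [ 0.32  0.   -0.02] turn 0.04
```

View pics/c2.png

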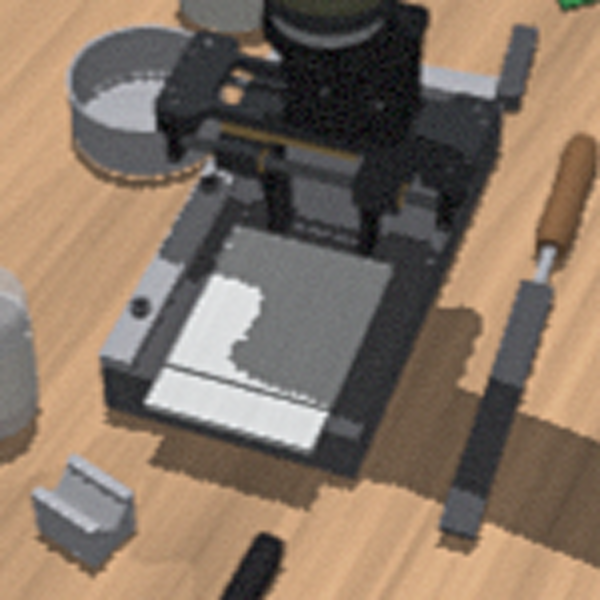

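Side crop: the blank is square to the block and its left end is just over the edge, with corners at (146,403) and (317,450) and line ends at (167,367) and (328,411). All clear of the vee block.

```bash
python3 - <<'E'
from fit import *
blkS=fit([(*S(361,439),(-.08,.15,.04)),(*S(103,357),(.08,.15,.05)),(*S(130,363),(.06,.15,.05)),(*S(503,103),(-.08,-.15,.04)),(*S(304,43),(.06,-.15,.05))],0)[0]
np.save('blkS.npy',blkS)
for b in (blkS,np.load('blk.npy')):
  for p in [(167,367),(328,411),(146,403),(317,450),(235,228),(393,265)]:
    print(p,rel(b,onz('side',[S(*p)[1]],.046)[0][:2]).round(4))
go(-.008,.02,np.pi/2,.043)
E
```

```text
(167, 367) [0.0416 0.1416]
(328, 411) [-0.057   0.1412]
(146, 403) [0.0428 0.1706]
(317, 450) [-0.0603  0.1699]
(235, 228) [0.044  0.0233]
(393, 265) [-0.0572  0.0201]
(167, 367) [0.0405 0.1422]
(328, 411) [-0.0581  0.1413]
(146, 403) [0.0415 0.1713]
(317, 450) [-0.0616  0.17  ]
(235, 228) [0.0436 0.024 ]
(393, 265) [-0.0576  0.0201]
t 8.425 tcp blk [-0.0079  0.0076] z 0.0422 yawb 1.5746 F [ 0.1 -0.1 -0.6] grip 0.55 q7 0.01
shift units [ 0.31 -0.   -0.02] turn 0.04
```

```bash
python3 -m jog '[[[0.55,0.1,0,0,0],[0.55,0.11,0,0,0],[0.55,0,0,0,0],[0.55,-0.2,0,0,0],[0.55,-0.3,0,0,0],[0.55,0,0,-0.7,0],[0.55,0,0,-0.8,0],[0.55,0,0,-0.8,0],[0.55,0,0,0,0]]]'
python3 -m jog '[[[0.8,0.5,-0.5,0,1],[0.8,0.5,-0.6,0,1],[0.8,0.5,-0.7,0,1],[0.8,0.4,-0.7,0,1],[0.8,0,0,0,1],[0.8,0,0,0,1],[0.8,0,0,0,1],[0.8,0,0,0,1],[0.8,0,0,0,1],[0.8,0,0,0,1]]]'
python3 -m jog '[[[0.8,0,0,0,1],[0.8,0,0,0,1],[0.8,0,0,0,1],[0.8,0,0,0,1],[0.8,0,0,0,1],[0.8,0,0,0,1],[0.8,0,0,0,1],[0.8,0,0,0,1],[0.8,0,0,0,0]]]'
python3 - <<'E'
from fit import *
go(-.097,.10,0,.043)
grab('side','s3')
b=cv2.imread('pics/s3.png')[140:290,200:350]
cv2.imwrite('pics/c3.png',cv2.resize(b,None,fx=4,fy=4,interpolation=cv2.INTER_CUBIC))
E
```

```text
time: 9.55
position: [0.5456, -0.0783, 0.1368]
tool_rot: [2.065, 2.361, 0.003]
ft_force: [-0.5, -0.4, 0.0]
grip_width: 0.549
time: 10.8
position: [0.4425, -0.0012, 0.1332]
tool_rot: [-2.875, -1.265, 0.002]
ft_force: [-0.5, -0.1, 0.4]
grip_width: 0.799
time: 11.92
position: [0.4426, -0.0011, 0.1334]
tool_rot: [-3.134, -0.212, 0.002]
ft_force: [0.1, 0.2, 0.1]
grip_width: 0.804
t 11.925 tcp blk [-0.098   0.0836] z 0.1334 yawb 0.0031 F [0.1 0.2 0.1] grip 0.8 q7 -1.46
shift units [ 0.03 -0.41  2.26] turn 0.04
```

View pics/c3.png

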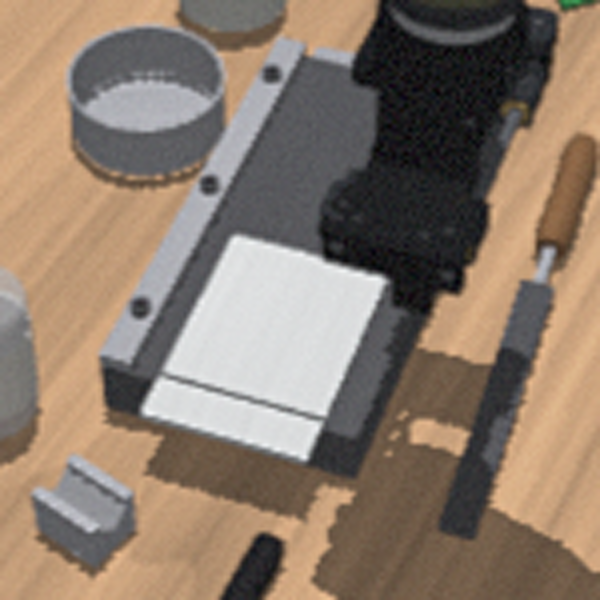

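The blank is square, its line now runs (163,376)–(326,417), about level with the end, and the gripper stands clear in front. Next come the descent and the push to the fence.

```bash
python3 -m jog '[[[0.8,0,-0.4,0.5,0],[0.8,0,0,0.7,0],[0.8,0,0,0.6,0],[0.8,0,0,0.4,0],[0.8,0,0,0.06,0],[0.8,0.2,0,0,0],[0.8,0.2,0,0,0],[0.8,0.2,0,0,0],[0.8,0,0,0,0]]]'
python3 - <<'E'
from fit import *
b=np.load('blkS.npy')
for p in [(163,376),(326,417),(141,414),(310,461),(235,236),(388,280)]:print(p,rel(b,onz('side',[S(*p)[1]],.046)[0][:2]).round(4))
go(-.05,.10,0,.043)
E
```

```text
time: 13.1
position: [0.4658, 0.0188, 0.0441]
tool_rot: [-3.134, -0.212, -0.001]
ft_force: [0.1, -1.3, 0.0]
grip_width: 0.799
(163, 376) [0.0412 0.1487]
(326, 417) [-0.0574  0.1458]
(141, 414) [0.0424 0.179 ]
(310, 461) [-0.0592  0.1786]
(235, 236) [0.0416 0.0297]
(388, 280) [-0.0581  0.0329]
t 13.1 tcp blk [-0.0724  0.1003] z 0.0441 yawb 0.0032 F [ 0.1 -1.3  0. ] grip 0.8 q7 -1.65
shift units [0.56 0.01 0.03] turn 0.04
```

```bash
python3 -m jog '[[[0.8,0.08,0,0.04,0],[0.8,0.08,0,0,0.04],[0.8,0.08,0,0,0],[0.8,0.08,0,0,0],[0.8,0.08,0,0,0],[0.8,0.04,0,0,0],[0.8,0,0,0,0]]]'
python3 -m jog '[[[0.8,0.05,0,0,0],[0.8,0,0,0,0]]]'
python3 -m jog '[[[0.8,0.03,0,0,0],[0.8,0,0,0,0]]]'
python3 -c "
from fit import *
go(-.05,.10,0,.043)"
```

```text
time: 13.98
position: [0.4827, 0.0209, 0.0421]
tool_rot: [-3.135, -0.206, -0.001]
ft_force: [-0.5, 0.5, -0.9]
grip_width: 0.801
time: 14.22
position: [0.4843, 0.0211, 0.0421]
tool_rot: [3.135, 0.206, 0.0]
ft_force: [-0.9, -0.5, -0.1]
grip_width: 0.802
time: 14.48
position: [0.4855, 0.0212, 0.0421]
tool_rot: [3.135, 0.206, 0.0]
ft_force: [-2.4, -0.4, 0.0]
grip_width: 0.801
t 14.475 tcp blk [-0.0526  0.1001] z 0.0421 yawb -0.0005 F [-2.4 -0.4  0. ] grip 0.8 q7 -1.69
shift units [ 0.07  0.   -0.02] turn -0.01
```

```bash
for i in 1; do python3 -m jog '[[[0.8,0.03,0,0,0],[0.8,0,0,0,0]]]'; done
python3 -m jog '[[[0.8,0.03,0,0,0],[0.8,0,0,0,0]]]'
python3 -m jog '[[[0.8,0.03,0,0,0],[0.8,0,0,0,0]]]'
```

```text
time: 14.72
position: [0.4868, 0.0214, 0.0421]
tool_rot: [3.135, 0.206, 0.0]
ft_force: [-1.5, -0.8, 0.7]
grip_width: 0.805
time: 14.98
position: [0.488, 0.0215, 0.0421]
tool_rot: [3.135, 0.206, 0.0]
ft_force: [-0.9, -0.1, 1.2]
grip_width: 0.801
time: 15.22
position: [0.4888, 0.0217, 0.0421]
tool_rot: [3.135, 0.206, -0.001]
ft_force: [-2.9, 0.2, 0.8]
grip_width: 0.798
```

```bash
python3 -m jog '[[[0.8,0.03,0,0,0],[0.8,0,0,0,0]]]'
python3 -m jog '[[[0.8,0.03,0,0,0],[0.8,0,0,0,0]]]'
python3 - <<'E'
from fit import *
go(-.05,.10,0,.043)
grab('side','s4');grab('top','t4')
b=cv2.imread('pics/s4.png')[140:290,200:350]
cv2.imwrite('pics/c4.png',cv2.resize(b,None,fx=4,fy=4,interpolation=cv2.INTER_CUBIC))
E
```

```text
time: 15.48
position: [0.4889, 0.0217, 0.042]
tool_rot: [3.134, 0.206, -0.005]
ft_force: [-5.6, -1.2, 5.6]
grip_width: 0.799
time: 15.72
position: [0.489, 0.0217, 0.0418]
tool_rot: [3.134, 0.206, -0.008]
ft_force: [-9.3, -0.4, 7.2]
grip_width: 0.797
t 15.725 tcp blk [-0.049   0.1001] z 0.0418 yawb -0.0006 F [-9.3 -0.4  7.2] grip 0.8 q7 -1.7
shift units [-0.02  0.   -0.03] turn -0.01
```

View pics/c4.png

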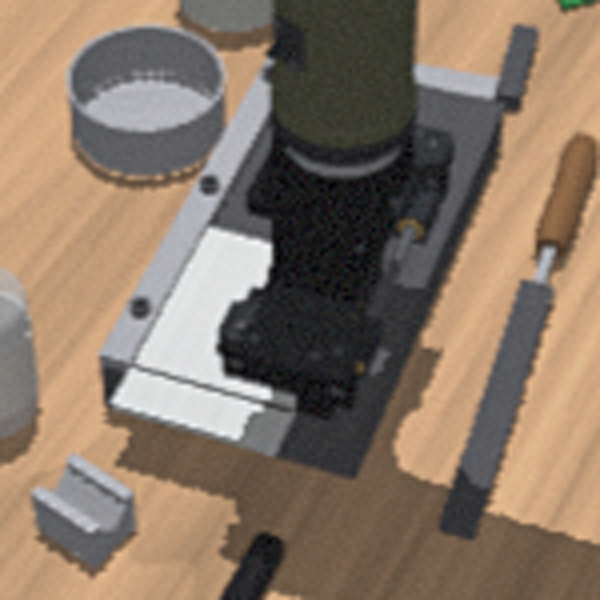

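Force rose to 9 N while the tool stopped, and in the crop the blank's far edge meets the fence, with its line from (133,364) to (296,407). I'll back off and check.

```bash
python3 -m jog '[[[0.8,-0.1,0,0,0],[0.8,-0.2,0,0,0],[0.8,-0.4,0,0,0],[0.8,-0.4,0,-0.3,0],[0.8,0,0,-0.9,0],[0.8,0,0,-0.9,0],[0.8,-0.8,0,-0.9,0],[0.8,-0.8,0,-0.9,0],[0.8,-0.2,0,0,0],[0.8,0,0,0,0]]]'
python3 - <<'E'
from fit import *
go(-.05,.10,0,.043)
grab('side','s5');grab('top','t5')
b=cv2.imread('pics/s5.png')[190:275,215:325]
cv2.imwrite('pics/c5.png',cv2.resize(b,None,fx=7,fy=7,interpolation=cv2.INTER_CUBIC))
a=cv2.imread('pics/t5.png')[165:255,225:345]
cv2.imwrite('pics/c5t.png',cv2.resize(a,None,fx=6.5,fy=6.5,interpolation=cv2.INTER_CUBIC))
E
```

```text
time: 17.08
position: [0.3764, 0.0068, 0.1985]
tool_rot: [3.133, 0.206, 0.003]
ft_force: [-0.4, 0.5, 0.0]
grip_width: 0.798
t 17.075 tcp blk [-0.1626  0.1001] z 0.1985 yawb -0.0003 F [-0.4  0.5  0. ] grip 0.8 q7 -1.33
shift units [ 2.81 -0.    3.89] turn -0.0
```

View pics/c5.png

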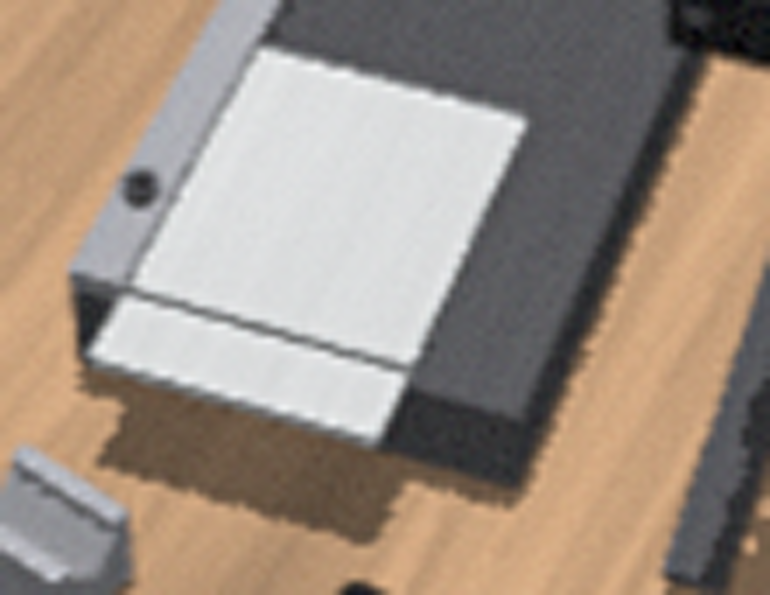

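View pics/c5t.png

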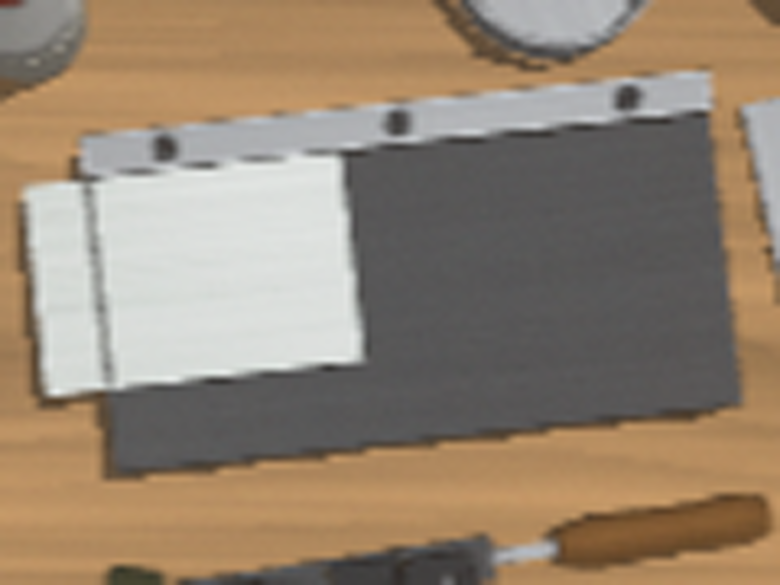

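```bash
python3 - <<'E'
from fit import *
S7=lambda x,y:[((x+.5)/7-.5+215,(y+.5)/7-.5+190)]
T6=lambda x,y:[((x+.5)/6.5-.5+225,(y+.5)/6.5-.5+165)]
for c,f,L,cn in (('side',S7,[(128,290),(412,369)],[((523,418),(-.08,.04)),((72,273),(.08,.05))]),('top',T6,[(90,182),(110,387)],[((106,474),(-.08,.04)),((79,137),(.08,.05))])):
    yaw=np.load('blk.npy')[2]; d=np.array([-np.sin(yaw),np.cos(yaw)]);
    l=[onz(c,f(*p),.046)[0][:2]@d for p in L]; e=[onz(c,f(*p),z)[0][:2]@d for p,(x,z) in cn]
    print(c,'line',np.round(l,4),'end',np.round(e,4),'line-end mm',1000*(np.mean(l)-np.mean(e)))
# subpixel: intensity profiles along the top view's row direction
b=np.load('blk.npy')
C=[((260,46),(.05,-.075)),((526,120),(-.05,-.075)),((378,444),(-.05,.075)),((88,356),(.05,.075))]
print('side corners',[rel(np.load('blkS.npy'),onz('side',S7(*p),.046)[0][:2]).round(4) for p,_ in C])
C=[(342,155),(364,360),(44,396),(25,188)]
print('top corners',[rel(b,onz('top',T6(*p),.046)[0][:2]).round(4) for p in C])
E
```

```text
side line [0.0051 0.0046] end [0.0069 0.0076] line-end mm -2.4471776860243017
top line [0.002  0.0034] end [0.0102 0.0046] line-end mm -4.67028759389953
side corners [array([0.06  , 0.0273]), array([-0.0394,  0.0294]), array([-0.0394,  0.18  ]), array([0.062 , 0.1776])]
top corners [array([0.0592, 0.0253]), array([-0.0384,  0.0262]), array([-0.0379,  0.1775]), array([0.0605, 0.1756])]
```

Flush: the far corners sit at 0.059–0.062. The line is 2.4 mm (side) to 4.7 mm (top) short of level. That is within tolerance, but I'll give it a ~3 mm nudge with shut fingers on the right end to gain margin.

```bash
python3 -m jog '[[[0,0.2,0.6,0,0],[0,0.6,0.6,0,0],[0,0.7,0.6,0,0],[0,0.7,0.6,0,0],[0,0.7,0.6,0.4,0],[0,0.7,0.2,0.5,0],[0,0.7,0,0.5,0],[0,0,0,0.5,0],[0,0,0,0,0]]]'
python3 -c "
from fit import *
go(.01,-.02,0,.043)"
```

```text
time: 18.3
position: [0.5615, -0.0971, 0.1196]
tool_rot: [-3.133, -0.207, 0.008]
ft_force: [0.6, -0.3, 0.5]
grip_width: 0.005
t 18.3 tcp blk [ 0.0072 -0.0272] z 0.1196 yawb -0.0001 F [ 0.6 -0.3  0.5] grip 0.01 q7 -1.45
shift units [ 0.08 -0.18  1.92] turn -0.0
```

```bash
python3 -m jog '[[[0,0.08,0,0.7,0],[0,0,0,0.7,0],[0,0,0,0.4,0],[0,0,0,0.12,0],[0,0,0,0,0],[0,0,-0.3,0,0],[0,0,-0.3,0,0],[0,0,-0.2,0,0],[0,0,0,0,0]]]'
python3 -c "
from fit import *
go(.01,.0145,0,.043)"
```

```text
time: 19.42
position: [0.5626, -0.0641, 0.0455]
tool_rot: [3.135, 0.209, 0.0]
ft_force: [-0.6, -0.1, -0.6]
grip_width: 0.001
t 19.425 tcp blk [0.0126 0.0054] z 0.0455 yawb 0.0015 F [-0.6 -0.1 -0.6] grip 0.0 q7 -1.56
shift units [-0.07 -0.23  0.06] turn 0.02
```

```bash
python3 -m jog '[[[0,0,0,0.07,0],[0,0,-0.08,0,0],[0,0,-0.08,0,0],[0,0,-0.07,0,0],[0,0,0,0,0]]]'
python3 - <<'E'
from fit import *
go(.01,.0145,0,.043)
grab('side','s6')
b=cv2.imread('pics/s6.png')[190:275,215:325]
cv2.imwrite('pics/c6.png',cv2.resize(b,None,fx=7,fy=7,interpolation=cv2.INTER_CUBIC))
# displacement of left end strip/line since s5, by subpixel phase correlation
g=lambda f:cv2.imread(f'pics/{f}.png',0)[230:256,224:274].astype(np.float32)
print(cv2.phaseCorrelate(g('s5'),g('s6')))
E
```

```text
time: 20.05
position: [0.5614, -0.0559, 0.0426]
tool_rot: [-3.135, -0.207, -0.0]
ft_force: [0.3, 0.9, -0.5]
grip_width: 0.005
t 20.05 tcp blk [0.0125 0.0137] z 0.0426 yawb -0.0 F [ 0.3  0.9 -0.5] grip 0.01 q7 -1.58
shift units [-0.06 -0.02 -0.01] turn -0.0
((0.30484025401658243, 0.37582254944124394), 0.8809852593033402)
```

View pics/c6.png

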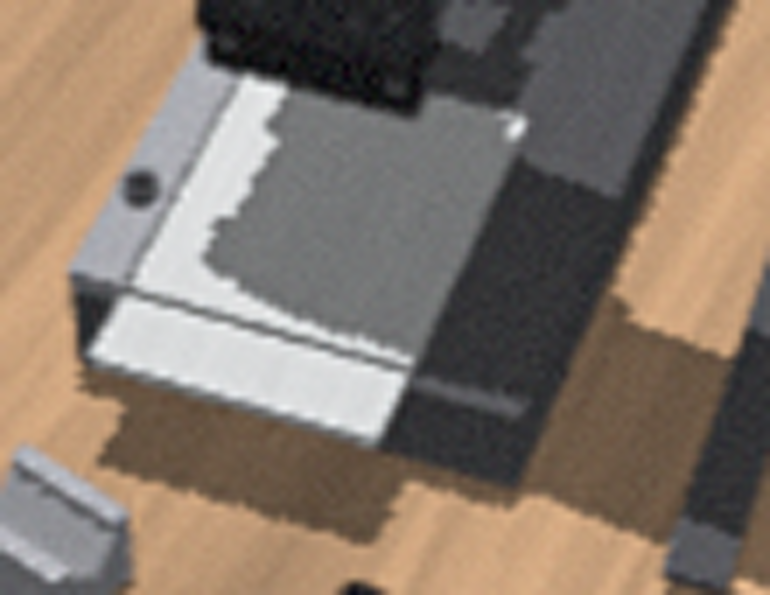

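Left corners are unchanged, (88,356) and (378,444), so there is no contact yet. I'll go on in small steps and track the edge.

```bash
cat > edge.py <<'E'
from fit import *
def edge(f):
    "mean distance (mm) of the strip's left-end edge along blank y in picture f, from brightness fall"
    im=cv2.imread(f'pics/{f}.png').min(2).astype(float);a=[]
    b=np.load('blkS.npy');c=eyes.camera_params('side');T=np.linalg.inv(c['pose'])
    for x in np.linspace(-.03,.05,30):
        y=np.linspace(.16,.2,161);P=np.array([[*wld(b,(x,v)),.046] for v in y])
        p,_=cv2.projectPoints(P@T[:3,:3].T+T[:3,3],np.zeros(3),np.zeros(3),c['camera_matrix'],np.array([c['k1'],0,0,0,0.]))
        v=cv2.remap(im.astype(np.float32),p.astype(np.float32),None,cv2.INTER_LINEAR)[:,0]
        a.append(1000*y[np.argmax(v<140)])
    return np.median(a).round(2)
E
python3 -m jog '[[[0,0,-0.06,0,0],[0,0,0,0,0]]]'
python3 - <<'E'
from edge import *
grab('side','s7');go(.01,.0145,0,.043);print([edge(f) for f in('s5','s6','s7')])
E
python3 -m jog '[[[0,0,-0.06,0,0],[0,0,0,0,0]]]'
python3 - <<'E'
from edge import *
grab('side','s8');go(.01,.0145,0,.043);print(edge('s8'))
E
```

```text
time: 20.35
position: [0.5611, -0.0537, 0.0426]
tool_rot: [-3.135, -0.206, -0.0]
ft_force: [0.6, 0.5, -0.2]
grip_width: 0.002
t 20.4 tcp blk [0.0125 0.0158] z 0.0426 yawb -0.0004 F [-1.3 -0.2 -0.6] grip 0.01 q7 -1.58
shift units [-0.06  0.03 -0.01] turn -0.0
[np.float64(179.25), np.float64(179.25), np.float64(179.25)]
time: 20.65
position: [0.5607, -0.0516, 0.0425]
tool_rot: [3.135, 0.206, -0.0]
ft_force: [0.4, -0.3, -0.2]
grip_width: 0.006
t 20.7 tcp blk [0.0125 0.0181] z 0.0425 yawb -0.0005 F [-0.6  0.4 -0.4] grip 0.01 q7 -1.58
shift units [-0.06  0.09 -0.01] turn -0.01
179.75
```

```bash
python3 -m jog '[[[0,0,-0.05,0,0],[0,0,0,0,0]]]'
python3 - <<'E'
from edge import *
grab('side','s9');go(.01,.0145,0,.043);print(edge('s9'))
E
```

```text
time: 20.95
position: [0.5605, -0.0497, 0.0425]
tool_rot: [3.134, 0.206, -0.0]
ft_force: [0.7, -0.9, -0.2]
grip_width: 0.007
t 21.0 tcp blk [0.0124 0.0199] z 0.0425 yawb -0.0007 F [-0.2 -2.2  0.1] grip 0.01 q7 -1.59
shift units [-0.06  0.14 -0.01] turn -0.01
181.5
```

```bash
python3 -m jog '[[[0,0,-0.03,0,0],[0,0,0,0,0],[0,0,0.2,0,0],[0,0,0.4,0,0],[0,0,0,-0.8,0],[0,0,0,-0.9,0],[0,-0.3,0.3,-0.9,0],[0,-0.8,0.4,-0.5,0],[0,-0.8,0.2,0,0],[0,-0.8,0,0,0]]]'
python3 -m jog '[[[0,-0.8,0,0,0],[0,-0.5,0,0,0],[0,0,0,0,0],[0,0,0,0,0]]]'
python3 - <<'E'
from edge import *
grab('side','s10');grab('top','t10');print(edge('s10'),get_state()['position'])
a=cv2.imread('pics/t10.png')[140:270,120:390]
b=cv2.imread('pics/s10.png')[190:275,215:325]
b=cv2.resize(b,(388,300),interpolation=cv2.INTER_CUBIC)
a=cv2.resize(a,(779,375),interpolation=cv2.INTER_CUBIC)
m=np.zeros((600,779,3),np.uint8);m[:300,:388]=b
g=cv2.resize(cv2.imread('pics/t10.png')[165:215,225:290],(390,300),interpolation=cv2.INTER_CUBIC);m[:300,389:]=g
m[300:]=cv2.resize(a,(623,300)).shape[0]and cv2.copyMakeBorder(cv2.resize(a,(623,300)),0,0,0,156,0)
cv2.imwrite('pics/c10.png',m)
d=cv2.absdiff(cv2.imread('pics/t0.png',0),cv2.imread('pics/t10.png',0))
for n,(x,y) in dict(hammer=(175,233),hamhead=(133,231),vee=(211,199),mug=(358,152),tin=(310,157),bottle=(227,166),sq=(348,203),file=(290,252)).items():
    h=22; f=lambda s:cv2.imread(f'pics/{s}.png',0)[y-h:y+h,x-h:x+h].astype(np.float32)
    print(n,np.round(cv2.phaseCorrelate(f('t0'),f('t10'),cv2.createHanningWindow((44,44),cv2.CV_32F)),2) if 0 else cv2.phaseCorrelate(f('t0'),f('t10'),cv2.createHanningWindow((44,44),cv2.CV_32F)))
E
```

```text
time: 22.25
position: [0.4603, -0.124, 0.167]
tool_rot: [3.135, 0.202, 0.001]
ft_force: [0.8, 0.7, 0.3]
grip_width: 0.004
time: 22.75
position: [0.4105, -0.1291, 0.1669]
tool_rot: [3.135, 0.206, 0.002]
ft_force: [0.2, -0.5, 0.1]
grip_width: 0.011
183.0 [ 0.4104908  -0.1286438   0.16668153]
hammer ((0.4234962920250389, 0.30052370935019823), 1.025888190328339)
hamhead ((0.5084050829999249, 0.5663237172033959), 0.9961268808812271)
vee ((0.5097863834175982, 0.4859451052328225), 0.841480490602093)
mug ((0.5166802432271922, 0.475456790437665), 1.0027640958479893)
tin ((0.5083891092531836, 0.49812348233956527), 1.0183598485405063)
bottle ((0.503825399798508, 0.5011013735390684), 0.963092033892502)
sq ((0.4928787867327884, 0.6078953845503641), 0.9787507342114861)
file ((-13.838970738987236, -5.892504369208485), 0.176596041549871)
```

View pics/c10.png

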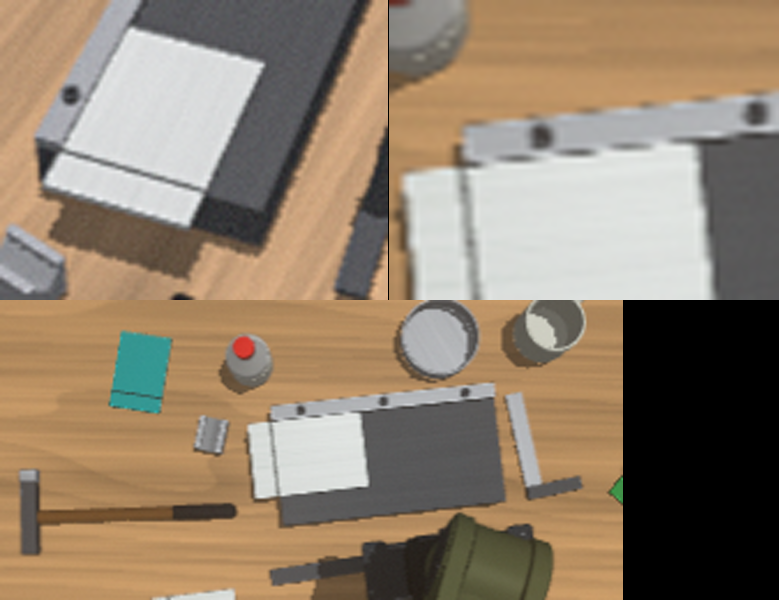

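The line is now within about −1 to +1.3 mm of level, the blank still lies against the fence, and the other things have not moved. The file is partly hidden by the arm, but nothing came below its height. Handing in.

```bash
python3 -c "
from h import *
s=get_state();print(s['time'],s['ft_force'].round(1),abs(s['qd']).max());print(job.close_job())"
```

```text
22.85 [-0.4 -1.3 -0.3] 0.0031197768842580144
the job is handed in; nothing more can be done
None
```

I slid the blank left with two fingertips, pushed it square against the fence until it stopped hard (about 9 N), then nudged it about 3.7 mm further left. I handed the job in at about 23 s, with the arm still and touching nothing.

**Line:** before the nudge it was 2.4 mm short of level in the side view and 4.7 mm short in the top view. Adding the nudge puts it at about +1.3 mm and −0.9 mm, against a tolerance of ±7 mm. The two cameras disagree by about 2 mm, which is the calibration error.

**Flushness:** before the nudge, the far corners measured 59–62 mm in the block's frame, where the fence face is at 60 mm. I did not re-measure them afterwards, but the last pictures show the edge still against the fence and the blank flat.

**Other things:** the top view shows no shift of the hammer, vee block, mug, tin, bottle or try square. The file was partly hidden by the arm at the end, so its check gave no valid result. It looked unmoved in the earlier side views, and the tool always stayed above its height.

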